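# Seat the loaded bulb tray on the organiser's pegs and shut its bin

### The job

Put the acrylic organiser back in order: its top tray, loaded with two bulbs, was left sitting crooked on the tips of the four corner pegs, and the bin below hangs open. Slide the tray, without lifting it off the pegs or spilling the bulbs, until all four corner holes drop over their pegs together and it lies flat on the organiser, and tilt the bin fully shut, in whichever order suits. Leave the other things on the shelf standing or lying where they are, and take the hand away.

Things in the scene. Friction and masses are not known exactly. Their poses are not given: they have to be found in the camera images.
- organiser: Fixed clear acrylic organiser, 142 (x) by 212 (y) by 90 mm high; origin at the centre of its underside, on the shelf, z up. Its open front, with the bin, faces its own -x (the robot, give or take 23 degrees). On its flat top deck stand four steel pegs, 10 mm across, domed, 12 mm tall, at x = +-50, y = +-80 mm.
- tray_mid (a point): Centre of the underside of the loose grey plastic top tray, with the tray's axes. Plate 150 (x) by 220 (y) by 5 mm, rim all round its edge to 21 mm above the underside, dividers at y = -62, 0 and 62 mm; 0.25 to 0.45 kg. Four 15.5 mm holes through it at x = +-50, y = +-80 mm, one for each peg. Seated, this point lies at x = 0, y = 0, z = 90 mm of the organiser, axes parallel.
- deck_mid (a point): Centre of the organiser's top deck, 90 mm above the shelf, where tray_mid belongs. At the start the tray rests on the peg tips, 12 mm above this (a corner may have dipped over a peg), up to 15 mm off in x and 18 mm in y either way, and turned 3 to 7 degrees anticlockwise from above. The seated tray overhangs the organiser by 4 mm all round.
- bin (a joint): Opening angle of the acrylic tilt-out bin, rad: 0 shut, 0.55 fully out, 0.3 to 0.55 at the start. It turns about a level hinge along the organiser's lower front edge (x = -71, z = 8 mm of the organiser, parallel to its y); its top swings out towards the organiser's -x. It moves easily and stays where it is left.
- bin_lip (a point): Front of the middle of the finger lip of the bin. The bin's front panel is 200 mm wide and 74 mm high from the hinge; the lip, 90 mm wide and 6 mm thick, stands 9 mm proud of it, 69 mm above the hinge. Shut, this point is at x = -84, z = 77 mm of the organiser.
- bulb_a_mid (a point): Centre of the 45 mm globe of a loose frosted LED bayonet bulb (78 mm long, 45 g) lying along the tray's x in the bay between y = -62 and 0 mm of the tray, cap towards the tray's -x. Its top is about 50 mm above the tray's underside.
- bulb_b_mid (a point): The same for the second bulb, in the bay between y = 0 and 62 mm.
- torch: Bystander: grey plastic torch standing upright on its head behind the organiser (its +x side), 46 mm across at the foot, 33 mm above, 138 mm tall. Origin: centre of its foot.
- carton_clear: Bystander: open card sleeve, 64 by 64 by 84 mm, with the top of a 60 mm clear glass bulb standing out of it (114 mm overall), by one side or behind a corner of the organiser. Origin: centre of its underside.
- carton_led: Bystander: the same sleeve with a frosted bulb. Origin: centre of its underside.
- jar: Bystander: glass jar with a steel lid, 60 mm across, 115 mm tall, by one side or behind a corner of the organiser. Origin: centre of its underside.
- tape: Bystander: black roll of tape lying flat, 68 mm across, 19 mm high. Origin: centre of its underside.
- tester: Bystander: blue-handled screwdriver tester lying on the shelf, 150 mm long, under 30 mm high.
- plug: Bystander: white mains plug lying pins up, 50 by 50 by 52 mm overall. Origin: centre of its underside.
There are look-alikes about, which are no part of the job. Leave any red look-alike of the part that bears bulb_a_mid alone.

How it is judged:
At the end, for the whole second after the job is handed in: The tray lies flat on the organiser's deck with all four holes over their own pegs (underside within 2.5 mm of the deck, tilt under 0.03 rad, centre within 6 mm and axes within 0.07 rad of the organiser's), the bin is shut to within 0.06 rad, both bulbs lie in the tray, and nothing is touched (z of tray_mid in the frame of organiser below 0.0925 m and angle between tray_mid's own z axis and vertical below 0.03 rad and horizontal distance between tray_mid and organiser below 0.006 m and angle between the x axis of tray_mid and the x axis of organiser, either way round below 0.07 rad and value of joint bin below 0.06 rad and horizontal distance between each of bulb_a_mid, bulb_b_mid and tray_mid below 0.09 m and z of each of bulb_a_mid, bulb_b_mid in the frame of tray_mid below 0.04 m).
It fails at once if the tray is lifted off the pegs (its underside more than 16 mm above the peg tips) (z of tray_mid in the frame of organiser above 0.118 m).
It fails at once if the tray is tipped or falls from the organiser (angle between tray_mid's own z axis and vertical above 0.3 rad or z of tray_mid in the frame of organiser below 0.08 m).
It fails at once if a bulb leaves the tray (horizontal distance between any of bulb_a_mid, bulb_b_mid and tray_mid above 0.1 m).
It fails at once if a standing bystander is knocked over (angle between any of torch, carton_clear, carton_led, jar's own z axis and vertical above 0.5 rad).
It fails at once if a bystander is shoved more than 25 mm from its place (distance of any of torch, carton_clear, carton_led, jar, tape, tester, plug from where it was at the start of the episode above 0.025 m).
It also fails if it takes over 54 s, if anything falls off the work surface, if the arm or the gripper's body presses on something with over 40 N, if the wrist force passes 120 N, or if a joint passes its speed limit or range.

### The arm

A 6-joint arm with a two-finger parallel gripper is mounted at the origin on the work surface. World frame = base frame: x ahead of the robot, y to its left, z up, the work surface at z = 0. Lengths are in m, angles in rad, forces in N, time in s.
With the tool pointing down it reaches from about 0.375 to 0.9 m from the base axis. Payload 3.1 kg.
Tool frame: the origin (TCP) lies on the centre line of the jaws, within the pads' length; the fingertips stand 22 mm ahead of it and the grasp point (between the pads) lies 3 mm ahead of it; z points along the fingers, x is the direction in which the jaws open and shut, and the axes are right-handed (so a half turn about z gives the same grasp; the last joint's range is limited). The gripper opens to 87 mm and grips with 3 to 60 N. Pads are 19 mm wide; open, the fingers measure 117 mm over their backs; the gripper's body (75 mm by 190 mm) begins 51 mm behind the grasp point.
Start: joints at [-1.308, 0.527, 1.433, -0, 1.181, -0.178], TCP at [0.267, -0.565, 0.245] pointing down, gripper open.
Joint ranges: [-3.08, 3.08], [-0.75, 2.2], [0.22, 2.44], [-1.43, 4.57], [0, 2.65], [-2.85, 2.85]. Speed limits (rad/s): [2.79, 2.79, 3.14, 3.14, 3.14, 3.14].

### API

Orientations are given as a unit quaternion [x, y, z, w].
In Python, from rig import robot, camera, order gives the robot as it stands.
- The arm moves only by the shell command python3 -m pendant 'ROWS' [OPENING] [FORCE]. ROWS is JSON, a list of rows, each a list of 2 entries, a list of its own where there are three numbers: the shift along the tool's x, y, z in mm, then the turn about the tool's z in degrees. A call has 1 to 8 rows; each row shifts and turns the commanded pose from where the row before left it, along the tool's axes as they then stand; what a row does not reach is not made up. A row lasts 1/8 s, in which the tool goes at most 62.5 mm and 10.7 degrees, less where a joint would pass 70% of its speed; a pose out of reach is approached as far as the arm can. A call with a gripper value outside its range is refused whole. OPENING is the finger opening in mm, from 0 to 87, set as the call begins (- or left out, the last holds). The fingers move at their own pace and stop on an object; FORCE is the grip in N (left out, the last holds). Time passes only in rows, so rows that do not move let the fingers close. It gives the time, the measured TCP pose, the force and the opening at its end, in the units of the state.
- robot.get_obs(): the state, without advancing time (a new reading comes with each control period).
- camera(name): name is "scene" or "top"; returns a dict with "pixels" (480x640x3 uint8, blue, green, red), "mtx" (3x3 intrinsics, pixels), "R" (3x3) and "t" (3): a world point X has camera coordinates R X + t. Camera axes: x right, y down, z forward; pixel columns grow to the right and rows downward; lengths in m; the calibration is good to about 2 mm. A picture is of the moment at which its call begins. There is no depth.
- order.hand_in(): hands the job in, once; it reports no verdict.
The state is a dict: "time": time; "q": joint angles; "joint_velocities": joint speeds; "joint_torque": joint torques, N m; "position": TCP position; "tool_rot": TCP orientation; "ft_force": force on the tool from outside, world axes, zero at the start; "moment": the same for the moment, N m; "grip_width": finger opening in m.
Only numpy, scipy, OpenCV 4.12 (cv2) and the standard library are available. Lean on these libraries where they do the work, as an engineer would, in place of code of your own. Each camera call takes 0.05 s, during which the arm holds its last target. There are 200 camera calls.

## Working session

There is one attempt and no reset: what is moved stays moved. The work goes in short steps, Python scripts to look and compute and a shell command to move; the robot and the scene stay as the last step left them, time stands still between calls to the robot, and variables do not carry over. Pictures are saved under pics/ and viewed, about 8 in all and at most 12, crops included, and the job is handed in when it is done.

```bash
mkdir -p pics; ls; python3 - <<'E'
from rig import robot,camera
import cv2,numpy as np
for n in("scene","top"):
    c=camera(n);cv2.imwrite(f"pics/{n}0.png",c["pixels"]);np.savez(f"{n}.npz",mtx=c["mtx"],R=c["R"],t=c["t"])
    print(n,c["mtx"].tolist(),c["R"].round(3).tolist(),c["t"].tolist(),(-c["R"].T@c["t"]).round(3))
print(robot.get_obs())
E
```

```text
pics
scene [[456.7654489037351, 0.0, 314.5352624088024], [0.0, 456.7654489037351, 241.21885212167012], [0.0, 0.0, 1.0]] [[0.531, 0.847, -0.004], [0.578, -0.365, -0.729], [-0.619, 0.385, -0.684]] [-0.2690825371536366, -0.26120449026718223, 1.5011450190365334] [ 1.224 -0.445  0.836]
top [[462.3320594831743, 0.0, 323.72972298861777], [0.0, 462.3320594831743, 238.43688144091792], [0.0, 0.0, 1.0]] [[0.096, -0.995, -0.001], [-0.975, -0.094, -0.199], [0.198, 0.02, -0.98]] [-0.0647507042422306, 0.5897744285277112, 1.0790787093417284] [ 0.368 -0.031  1.175]
{'time': 0.1, 'q': array([-1.30848451e+00,  5.28365745e-01,  1.43379065e+00, -7.87613311e-06,
        1.18139269e+00, -1.78486607e-01]), 'joint_velocities': array([-1.97931142e-04, -1.14491879e-03, -1.38098902e-03,  1.03381753e-04,
        3.61693889e-04, -6.35984064e-05]), 'joint_torque': array([ 5.40137753e-04, -4.40983343e+01, -1.77151448e+01,  6.35826308e-02,
        5.34126058e-02, -4.54078452e-05]), 'position': array([ 0.26653146, -0.56462944,  0.24366878]), 'tool_rot': array([ 8.44589560e-01, -5.35413409e-01, -7.22543071e-04, -6.59432165e-04]), 'ft_force': array([ 0.99712277, -0.23426778, -0.81010816]), 'moment': array([0.02658367, 0.01242947, 0.02209602]), 'grip_width': 0.08705350319995976}
```

View pics/scene0.png

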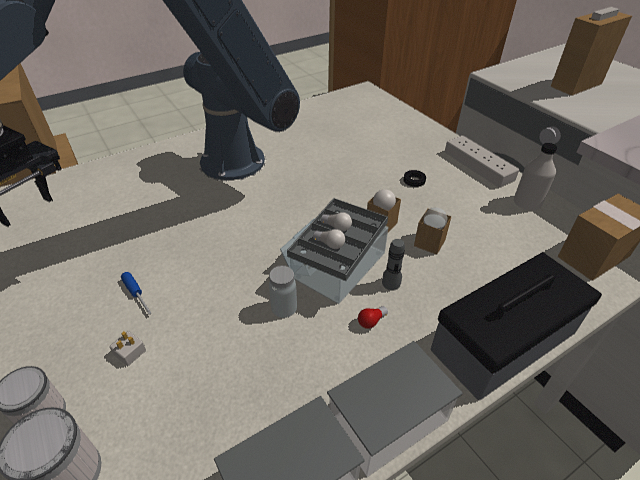

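View pics/top0.png

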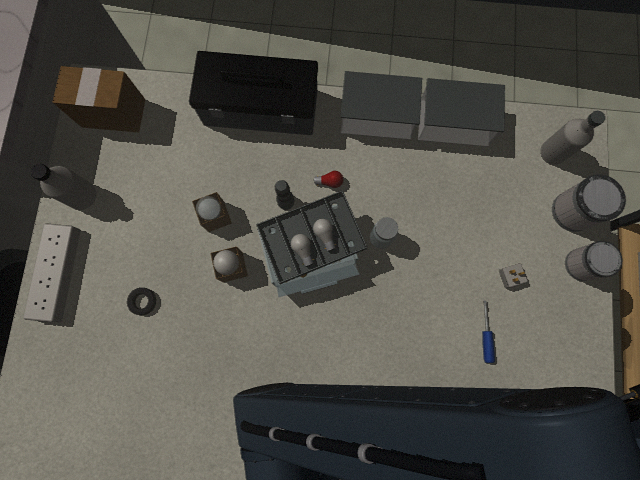

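The organiser sits near (313,242) in the top view, with its bin open towards the robot. The jar (385,230), torch (284,192), one carton (228,263) and the other carton (210,210) stand around it. The red bulb at (330,180) is the look-alike. I'll enlarge both views.

```bash
python3 - <<'E'
import cv2
a=cv2.imread("pics/top0.png")[180:305,240:400]; cv2.imwrite("pics/tc.png",cv2.resize(a,None,fx=5,fy=4.8*5/4.8*0.96,interpolation=cv2.INTER_CUBIC) if 0 else cv2.resize(a,None,fx=4.8,fy=4.8,interpolation=cv2.INTER_CUBIC))
a=cv2.imread("pics/scene0.png")[185:310,265:400]; cv2.imwrite("pics/sc.png",cv2.resize(a,None,fx=4.8,fy=4.8,interpolation=cv2.INTER_CUBIC))
E
```

```text
(no output)
```

View pics/tc.png

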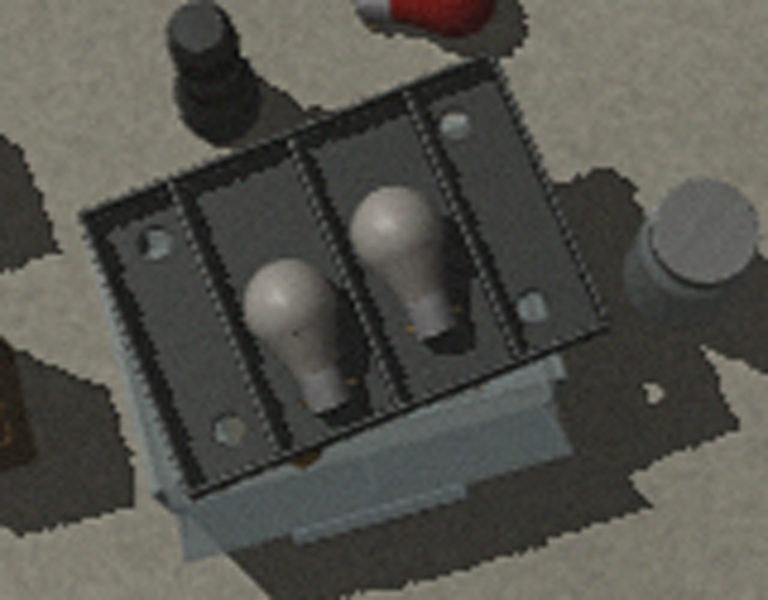

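View pics/sc.png

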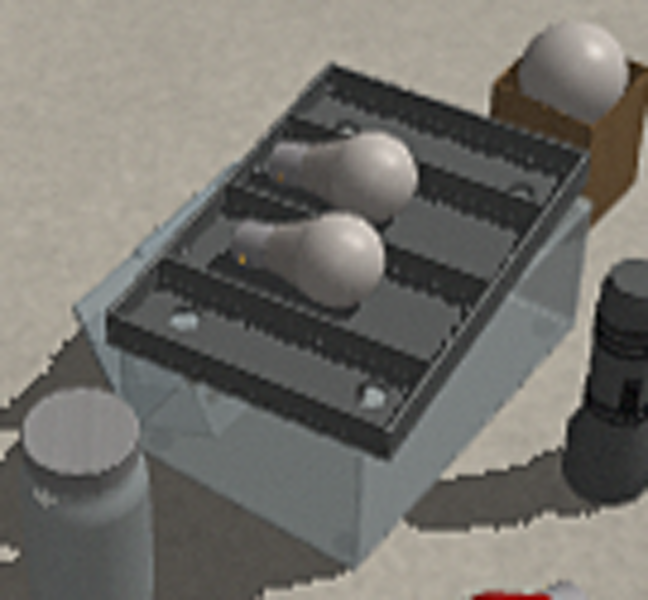

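```bash
cat > h.py <<'E'
import numpy as np
from scipy.optimize import least_squares
C={n:dict(np.load(n+".npz")) for n in("scene","top")}
def proj(n,X):
    c=C[n];p=(c["R"]@np.atleast_2d(X).T).T+c["t"];p=p@c["mtx"].T;return p[:,:2]/p[:,2:]
def T(p,X):
    c,s=np.cos(p[2]),np.sin(p[2]);X=np.atleast_2d(X)
    return np.c_[p[0]+c*X[:,0]-s*X[:,1],p[1]+s*X[:,0]+c*X[:,1],X[:,2]]
def ray(n,uv,z):
    c=C[n];d=c["R"].T@np.linalg.inv(c["mtx"])@[uv[0],uv[1],1];o=-c["R"].T@c["t"];return o+d*(z-o[2])/d[2]
TC=lambda u,v:(240+(u+.5)/4.8-.5,180+(v+.5)/4.8-.5)
SC=lambda u,v:(265+(u+.5)/4.8-.5,185+(v+.5)/4.8-.5)
E
python3 - <<'E'
from h import *
z=.123
tr=[("top",TC(81,213),(.075,.11,z)),("top",TC(495,58),(.075,-.11,z)),("top",TC(608,325),(-.075,-.11,z)),("top",TC(193,497),(-.075,.11,z)),
("scene",SC(333,65),(-.075,.11,z)),("scene",SC(587,155),(.075,.11,z)),("scene",SC(389,438),(.075,-.11,z)),("scene",SC(108,325),(-.075,-.11,z))]
f=lambda p:np.concatenate([proj(n,T(p,X))[0]-uv for n,uv,X in tr])
r=least_squares(f,[.52,0,-.2]);print("tray",r.x,np.degrees(r.x[2]));print(f(r.x).reshape(-1,2).round(1).tolist())
t=r.x
def B(a,n,h,y):
    return (-.071-h*np.sin(a)-n*np.cos(a),y,.008+h*np.cos(a)-n*np.sin(a))
og=[("scene",SC(350,565),lambda a:(.071,-.106,0)),("scene",SC(588,200),lambda a:(.071,.106,.09)),("scene",SC(575,325),lambda a:(.071,.106,0)),
("scene",SC(78,308),lambda a:B(a,.004,.074,-.1)),("top",TC(185,558),lambda a:B(a,.004,.074,.1)),("top",TC(570,455),lambda a:B(a,.004,.074,-.1)),
("top",TC(295,540),lambda a:B(a,.013,.069,.045)),("top",TC(465,490),lambda a:B(a,.013,.069,-.045)),("top",TC(563,378),lambda a:(-.071,-.106,.09))]
g=lambda p:np.concatenate([proj(n,T(p,X(p[3])))[0]-uv for n,uv,X in og])
r=least_squares(g,[*t[:2],t[2]-.08,.4],loss='soft_l1');o=r.x;print("org",o,np.degrees(o[2]));print(g(o).reshape(-1,2).round(1).tolist())
np.savez("est.npz",t=t,o=o)
import cv2
for n,F,rg in(("top",TC,(180,305,240,400)),("scene",SC,(185,310,265,400))):
    im=cv2.imread(f"pics/{n}0.png")[rg[0]:rg[1],rg[2]:rg[3]];im=cv2.resize(im,None,fx=4.8,fy=4.8,interpolation=cv2.INTER_CUBIC)
    def L(P,Q,col):
        q=[tuple(int(v) for v in (proj(n,x)[0]+.5-[rg[2],rg[0]])*4.8) for x in(P,Q)];cv2.line(im,*q,col,1)
    for zz in(0,.09):
        c=T(o,[(sx*.071,sy*.106,zz) for sx,sy in((1,1),(1,-1),(-1,-1),(-1,1))])
        for i in range(4):L(c[i],c[(i+1)%4],(0,255,0))
    for sx in(1,-1):
        for sy in(1,-1):
            th=np.linspace(0,2*np.pi,13)
            for rr,pp,zz,cl in((.005,o,.102,(0,0,255)),(.00775,t,.107,(255,255,0))):
                c=T(pp,np.c_[sx*.05+rr*np.cos(th),sy*.08+rr*np.sin(th),th*0+zz])
                for i in range(12):L(c[i],c[i+1],cl)
    cv2.imwrite(f"pics/ov_{n}.png",im)
A=cv2.imread("pics/ov_top.png");Bm=cv2.imread("pics/ov_scene.png")
cv2.imwrite("pics/ov.png",cv2.resize(np.hstack([A,Bm]),(800,int(600*800/(A.shape[1]+Bm.shape[1])))))
E
```

```text
tray [0.58479362 0.01894959 0.48478387] 27.776069920690713
[[-0.3, -0.1], [0.3, -2.1], [1.8, -0.1], [-0.4, 0.1], [-0.8, -0.4], [0.9, -0.2], [0.4, -0.9], [-0.8, -2.1]]
org [0.57219779 0.03112379 0.3728697  0.37094212] 21.36386000333395
[[0.5, 1.3], [0.7, 0.0], [-0.3, -0.0], [0.1, -0.3], [-0.6, 0.1], [0.1, -1.4], [-0.2, 0.5], [0.6, 0.6], [0.7, 0.9]]
```

View pics/ov_top.png

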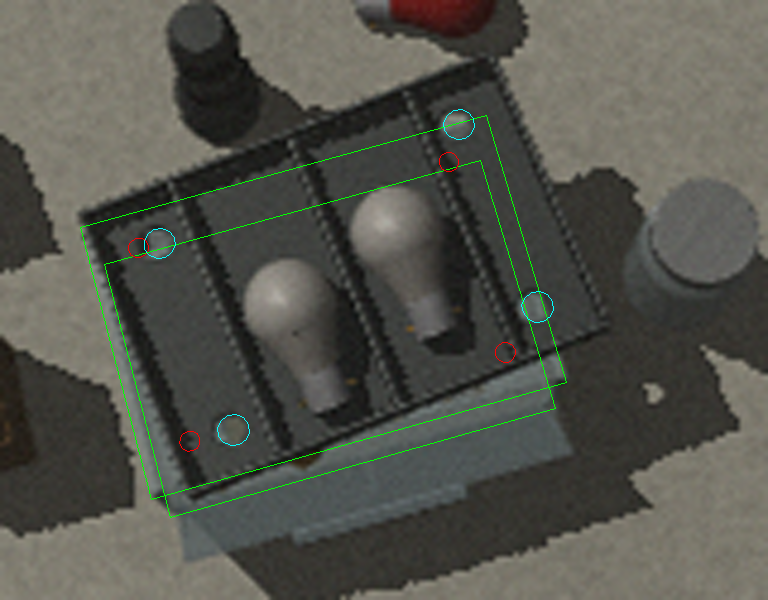

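The tray and organiser fits agree with both views: the hole circles fall on the visible holes, and the tray is off by about (+7, -16) mm and +6.4°. I'll grip the +y end wall, where the bay is empty and there is clearance from the carton.

```bash
cat >> h.py <<'E'
def go(x,y,z,az=None):
    from rig import robot
    from scipy.spatial.transform import Rotation as Ro
    s=robot.get_obs();R=Ro.from_quat(s["tool_rot"]).as_matrix();d=R.T@(np.array([x,y,z])-s["position"])*1e3
    a=np.degrees(np.arctan2(R[1,0],R[0,0]))
    print("t",round(s["time"],2),"pos",s["position"].round(4),"az",round(a,2),"F",s["ft_force"].round(1),"w",round(s["grip_width"]*1e3,1))
    print("shift",d.round(1),"turn",None if az is None else round((a-az+180)%360-180,2))
E
python3 - <<'E'
from h import *
e=np.load("est.npz");t,o=e["t"],e["o"]
p=T(t,(0,.1085,0))[0];print(p);go(p[0],p[1],.245,np.degrees(t[2])-90)
E
```

```text
[0.53423076 0.11494775 0.        ]
t 0.1 pos [ 0.2665 -0.5646  0.2437] az -64.74 F [ 1.  -0.2 -0.8] w 87.1
shift [-5.004e+02 -5.321e+02 -2.000e-01] turn -2.52
```

```bash
python3 -m pendant '[[[-40,-42,0],-1],[[-40,-42,0],-1.5],[[-40,-42,0],0],[[-40,-42,0],0],[[-40,-42,0],0],[[-40,-42,0],0],[[-40,-42,0],0],[[-40,-42,0],0]]' 24; python3 - <<'E'
from h import *
go(.5342,.1149,.245,-62.2)
E
```

```text
time: 1.1
position: [0.4191, -0.1252, 0.2445]
tool_rot: [0.856, -0.517, 0.0, -0.0]
ft_force: [0.6, -0.9, 0.1]
grip_width: 0.0255
t 1.1 pos [ 0.4191 -0.1252  0.2445] az -62.27 F [ 0.6 -0.9  0.1] w 25.5
shift [-158.9 -213.6   -0.5] turn -0.07
```

```bash
python3 -m pendant '[[[-34,-46,0],0],[[-34,-46,0],0],[[-34,-46,0],0],[[-34,-46,0],0],[[-17,-22,0],0],[[0,0,0],0]]' 24; python3 - <<'E'
from h import *
from rig import camera
import cv2
go(.5342,.1149,.133,-62.2)
a=camera("top")["pixels"][180:305,240:400];b=camera("scene")["pixels"][155:305,265:425]
a=cv2.resize(a,(400,312),interpolation=3);b=cv2.resize(b,(400,375),interpolation=3)
im=np.zeros((375,800,3),np.uint8);im[:312,:400]=a;im[:,400:]=b;cv2.imwrite("pics/p1.png",im)
E
```

```text
time: 1.85
position: [0.5301, 0.1062, 0.2441]
tool_rot: [0.857, -0.515, -0.0, 0.0]
ft_force: [-1.2, 0.5, 0.2]
grip_width: 0.0241
t 1.85 pos [0.5301 0.1062 0.2441] az -62.04 F [-1.2  0.5  0.2] w 24.1
shift [ -5.7  -7.7 111.1] turn 0.16
```

View pics/p1.png

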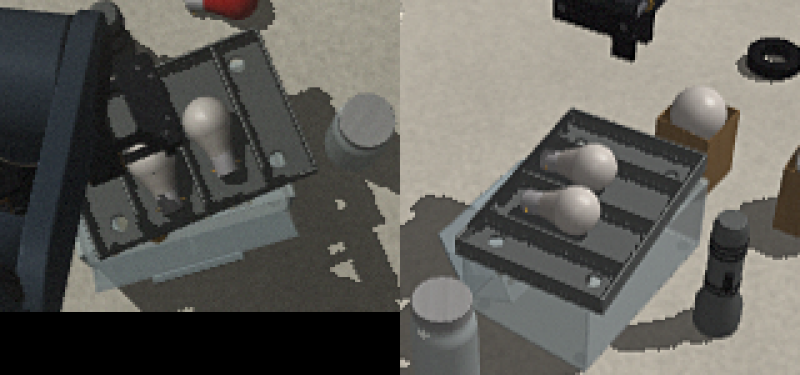

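The arm hangs above the tray's +y wall: the fingers are at (635,45) in the right-hand view and the wall is at about (640,130). Next I correct the offset and descend.

```bash
python3 -m pendant '[[[-6,-8,30],0],[[0,0,40],0],[[0,0,25],0],[[0,0,8],0],[[0,0,0],0]]' 24; python3 - <<'E'
from h import *
from rig import camera
import cv2
go(.5342,.1149,.133,-62.2)
b=camera("scene")["pixels"][155:305,265:425]
cv2.imwrite("pics/p2.png",cv2.resize(b,(640,600),interpolation=3))
E
```

```text
time: 2.58
position: [0.534, 0.1126, 0.1416]
tool_rot: [0.856, -0.517, -0.0, 0.0]
ft_force: [0.0, -0.7, 0.0]
grip_width: 0.024
t 2.58 pos [0.534  0.1126 0.1416] az -62.32 F [ 0.  -0.7  0. ] w 24.0
shift [-2.  -1.3  8.6] turn -0.12
```

View pics/p2.png

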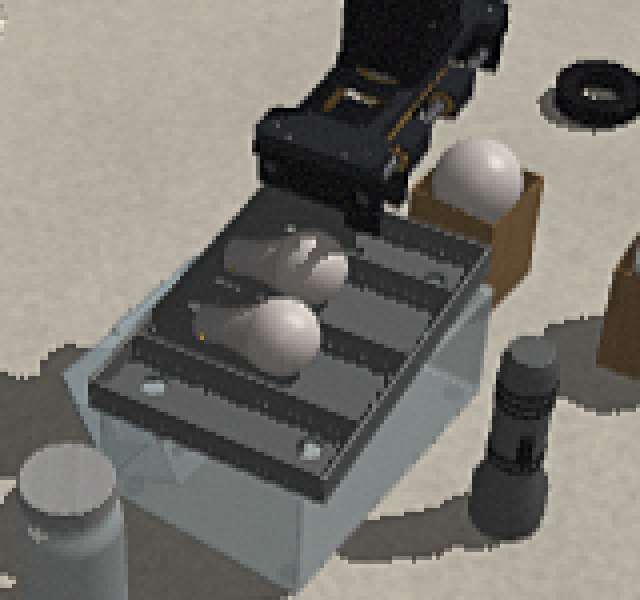

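The inner finger (360,215) is over the empty end bay and clear of the bulb. I'll lower it and close lightly.

```bash
python3 -m pendant '[[[-2,-1,6],0],[[0,0,0],0]]' 24; python3 -m pendant '[[[0,0,0],0],[[0,0,0],0],[[0,0,0],0],[[0,0,0],0]]' 0 12;  python3 - <<'E'
from h import *
e=np.load("est.npz");t,o=e["t"],e["o"]
p=T(o,(0,.1085,0))[0];print(p);go(p[0],p[1],.1356,np.degrees(o[2])-90)
E
```

```text
time: 2.88
position: [0.5341, 0.1158, 0.1359]
tool_rot: [0.856, -0.517, 0.0, -0.0]
ft_force: [0.3, -0.7, 0.1]
grip_width: 0.0241
time: 3.38
position: [0.5342, 0.1157, 0.1356]
tool_rot: [0.856, -0.517, 0.0, -0.0]
ft_force: [-0.3, -0.5, 1.1]
grip_width: 0.0031
[0.53267239 0.1321683  0.        ]
t 3.38 pos [0.5342 0.1157 0.1356] az -62.24 F [-0.3 -0.5  1.1] w 3.1
shift [-15.3  -6.4   0. ] turn 6.39
```

The wall is gripped at 3.1 mm wide. I'll firm the grip and turn and slide the tray towards alignment.

```bash
python3 -m pendant '[[[0,0,0],0],[[-2,-1,0],1],[[-2.5,-1,0],1],[[-2.5,-1,0],1],[[-2.5,-1,0],1],[[-2.5,-1,0],1],[[-2,-1,0],1],[[0,0,0],0]]' 0 40;  python3 - <<'E'
from h import *
from rig import camera
import cv2
go(.53267,.13217,.1356,21.364-90)
b=camera("scene")["pixels"][155:305,265:425]
cv2.imwrite("pics/p3.png",cv2.resize(b,(640,600),interpolation=3))
E
```

```text
time: 4.38
position: [0.5329, 0.1314, 0.1352]
tool_rot: [0.828, -0.561, -0.001, 0.0]
ft_force: [-0.5, 0.6, -3.7]
grip_width: 0.0026
t 4.38 pos [0.5329 0.1314 0.1352] az -68.27 F [-0.5  0.6 -3.7] w 2.6
shift [-0.8 -0.1 -0.4] turn 0.37
```

View pics/p3.png

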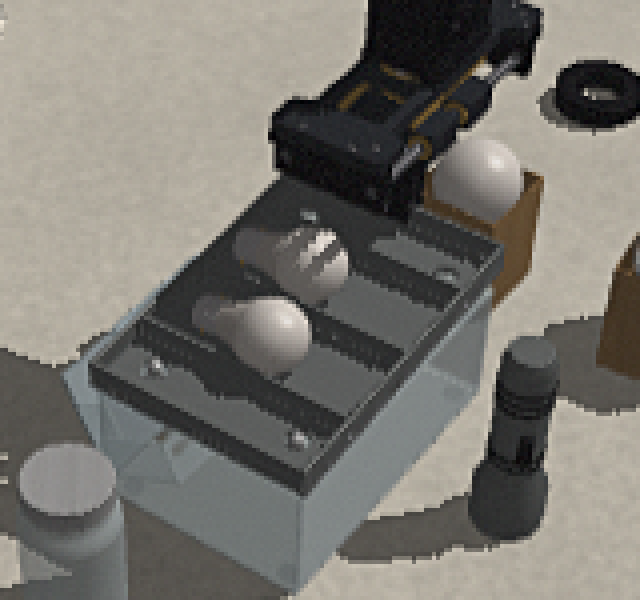

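All four holes now show shiny peg tips, at (153,368), (300,440), (308,215) and (445,275). I'll finish the correction and lower gently while watching the force.

```bash
python3 -m pendant '[[[-1,0,0],0.5],[[0,0,0],0],[[0,0,1],0],[[0,0,1.5],0],[[0,0,0],0]]' | grep -v rot; python3 -m pendant '[[[0,0,1.5],0],[[0,0,1.5],0],[[0,0,0],0]]' |grep -v rot;  python3 - <<'E'
from h import *
go(.53267,.13217,.1356,21.364-90)
E
```

```text
time: 5.05
position: [0.5332, 0.1319, 0.1329]
ft_force: [0.2, 0.9, -2.1]
grip_width: 0.0026
time: 5.42
position: [0.5332, 0.1318, 0.1299]
ft_force: [0.4, 1.2, -2.0]
grip_width: 0.0024
t 5.42 pos [0.5332 0.1318 0.1299] az -68.74 F [ 0.4  1.2 -2. ] w 2.4
shift [-0.5  0.3 -5.7] turn -0.11
```

It is going down freely with no contact force. I'll continue to the deck.

```bash
python3 -m pendant '[[[0,0,1.5],0],[[0,0,1.5],0],[[0,0,0],0]]' |grep -v rot; python3 -m pendant '[[[0,0,1.5],0],[[0,0,1.5],0],[[0,0,0],0]]' |grep -v rot;  python3 - <<'E'
from h import *
from rig import camera
import cv2
go(.53267,.13217,.1236,21.364-90)
b=camera("scene")["pixels"][155:305,265:425]
cv2.imwrite("pics/p4.png",cv2.resize(b,(640,600),interpolation=3))
E
```

```text
time: 5.8
position: [0.5331, 0.1318, 0.1269]
ft_force: [0.7, 0.9, -2.6]
grip_width: 0.0024
time: 6.18
position: [0.5331, 0.1318, 0.124]
ft_force: [-0.2, 1.6, -2.2]
grip_width: 0.0022
t 6.17 pos [0.5331 0.1318 0.124 ] az -68.74 F [-0.2  1.6 -2.2] w 2.2
shift [-0.5  0.3  0.4] turn -0.11
```

View pics/p4.png

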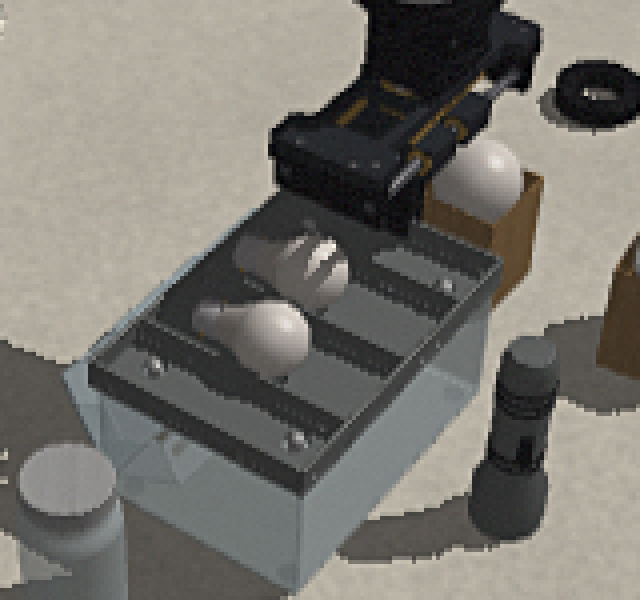

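```bash
python3 - <<'E'
from h import *
o=np.load("est.npz")["o"]
for z in(.111,.117,.123):
  print(z,[((proj("scene",T(o,(sx*.075,sy*.11,z)))[0]-[265,155])*4).round() for sx,sy in((1,-1),(-1,-1),(1,1))], ((proj("scene",T(o,(.075,-.11,z-.021)))[0]-[265,155])*4).round())
E
```

```text
0.111 [array([301., 472.]), array([ 85., 358.]), array([504., 258.])] [299. 498.]
0.117 [array([301., 464.]), array([ 84., 351.]), array([505., 251.])] [300. 491.]
0.123 [array([301., 457.]), array([ 84., 343.]), array([506., 243.])] [300. 483.]
```

The -y corner at about (303,470) and the +y corner at (503,258) both match the seated height. I'll release and rise.

```bash
python3 -m pendant '[[[0,0,0.5],0],[[0,0,0],0],[[0,0,0],0]]' 20 | grep -v rot; python3 -m pendant '[[[0,0,-10],0],[[0,0,-40],0],[[0,0,-40],0],[[0,0,-10],0],[[0,0,0],0]]' | grep -v rot;  python3 - <<'E'
from h import *
from rig import camera
import cv2
o=np.load("est.npz")["o"]
# bin push start: in front of lip
for x in(-.17,-.095,-.084): print(x,T(o,(x,0,0))[0])
p=T(o,(-.19,0,0))[0];go(p[0],p[1],.22,21.364-90)
b=camera("scene")["pixels"][155:305,265:425];a=camera("top")["pixels"][155:305,240:400]
cv2.imwrite("pics/p5.png",np.hstack([cv2.resize(a,(400,375),interpolation=3),cv2.resize(b,(400,375),interpolation=3)]))
E
```

```text
time: 6.6
position: [0.5334, 0.1317, 0.1238]
ft_force: [-0.6, 0.1, -0.3]
grip_width: 0.0183
time: 7.22
position: [0.5333, 0.1318, 0.2243]
ft_force: [-1.2, 0.5, 0.2]
grip_width: 0.0201
-0.17 [ 0.41387921 -0.03080541  0.        ]
-0.095 [ 0.48372565 -0.0034837   0.        ]
-0.084 [0.49396979 0.00052348 0.        ]
t 7.22 pos [0.5333 0.1318 0.2243] az -68.74 F [-1.2  0.5  0.2] w 20.1
shift [108.3 190.2   4. ] turn -0.11
```

View pics/p5.png

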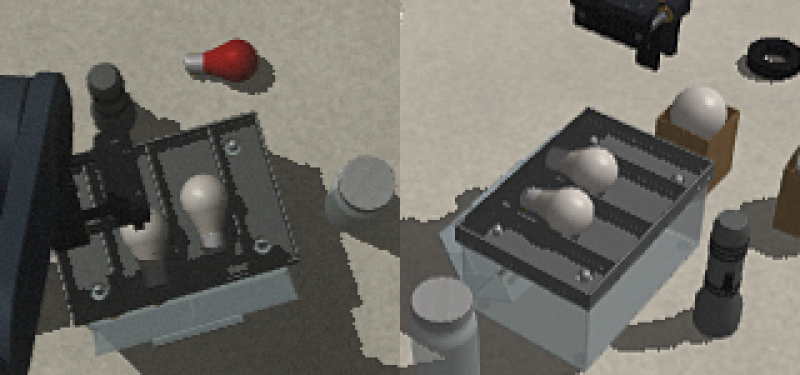

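The tray lies flush with a peg through each hole, at (232,147), (262,246), (98,292) and one hidden on the left, and the bulbs are in place. Now the bin: hand closed, moving in front of the lip.

```bash
python3 -m pendant '[[[18,33,0],0],[[22,38,0],0],[[22,38,0],0],[[22,38,0],0],[[20,36,0],0],[[0,0,0],0]]' 0 20 | grep -v rot;  python3 - <<'E'
from h import *
o=np.load("est.npz")["o"]
p=T(o,(-.150,0,0))[0];go(p[0],p[1],.082,21.364-90)
E
```

```text
time: 8.07
position: [0.3978, -0.0323, 0.2223]
ft_force: [0.4, -0.5, -0.1]
grip_width: 0.0002
t 8.07 pos [ 0.3978 -0.0323  0.2223] az -68.98 F [ 0.4 -0.5 -0.1] w 0.2
shift [  4.7 -36.1 140.2] turn -0.34
```

```bash
python3 -m pendant '[[[3,-18,20],0],[[2,-18,40],0],[[0,0,40],0],[[0,0,40],0],[[0,0,0],0]]' | grep -v rot; python3 -m pendant '[[[0,-10,0],0],[[0,-10,0],0],[[0,-6,0],0],[[0,-6,0],0],[[0,-6,0],0],[[0,0,0],0]]'|grep -v rot;  python3 - <<'E'
from h import *
o=np.load("est.npz")["o"]
p=T(o,(-.0935,0,0))[0];go(p[0],p[1],.082,21.364-90)
E
```

```text
time: 8.7
position: [0.4338, -0.0218, 0.0807]
ft_force: [-0.0, 0.3, 0.1]
grip_width: 0.0008
time: 9.45
position: [0.4718, -0.0093, 0.0837]
ft_force: [0.0, -0.0, 0.0]
grip_width: 0.0008
t 9.45 pos [ 0.4718 -0.0093  0.0837] az -68.73 F [ 0. -0.  0.] w 0.8
shift [ -1.1 -14.7   1.7] turn -0.1
```

```bash
for i in 1; do python3 -m pendant '[[[0,-5,0],0],[[0,-5,0],0],[[0,0,0],0]]'|grep -v rot; done; python3 -m pendant '[[[0,-3,0],0],[[0,0,0],0]]'|grep -v rot; python3 - <<'E'
from h import *
from rig import camera
import cv2
o=np.load("est.npz")["o"]
p=T(o,(-.0935,0,0))[0];go(p[0],p[1],.082,21.364-90)
b=camera("scene")["pixels"][155:305,265:425];a=camera("top")["pixels"][155:305,240:400]
cv2.imwrite("pics/p6.png",np.hstack([cv2.resize(a,(400,375),interpolation=3),cv2.resize(b,(400,375),interpolation=3)]))
E
```

```text
time: 9.82
position: [0.4811, -0.0056, 0.0835]
ft_force: [-1.2, 0.7, 0.1]
grip_width: 0.0004
time: 10.07
position: [0.4835, -0.0046, 0.0835]
ft_force: [0.1, 0.1, 0.7]
grip_width: 0.0004
t 10.07 pos [ 0.4835 -0.0046  0.0835] az -68.74 F [0.1 0.1 0.7] w 0.4
shift [-0.9 -2.1  1.5] turn -0.1
```

View pics/p6.png

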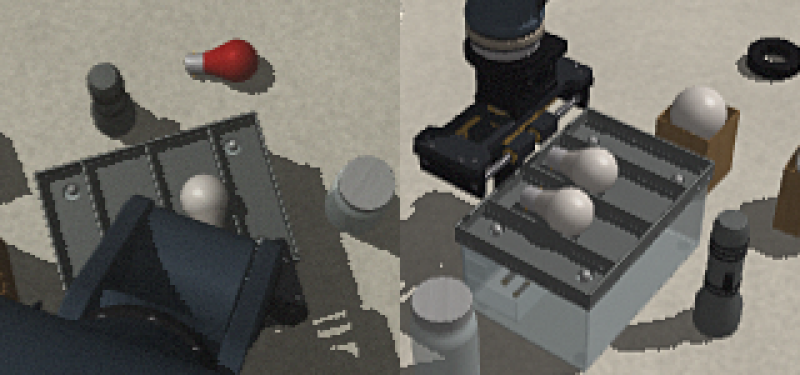

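The bin panel no longer sticks out past the tray's front edge (455,235 on the right), and the tray and bulbs haven't moved. I'll keep pushing until the bin meets its stop.

```bash
for i in 1; do python3 -m pendant '[[[0,-2,0],0],[[0,0,0],0]]'|grep -E 'pos|force'; python3 -m pendant '[[[0,-1,0],0],[[0,0,0],0]]'|grep -E 'pos|force';  done
```

```text
position: [0.4853, -0.0039, 0.0836]
ft_force: [0.7, 0.2, 0.4]
position: [0.4861, -0.0035, 0.0836]
ft_force: [0.1, -0.7, 0.3]
```

```bash
python3 -m pendant '[[[0,-1,0],0],[[0,0,0],0]]'|grep -E 'pos|force'; python3 -m pendant '[[[0,-1,0],0],[[0,0,0],0]]'|grep -E 'pos|force'; python3 -m pendant '[[[0,-1,0],0],[[0,0,0],0]]'|grep -E 'pos|force'
```

```text
position: [0.4866, -0.0032, 0.0835]
ft_force: [-1.6, -1.3, -0.2]
position: [0.4867, -0.0031, 0.0835]
ft_force: [-3.4, -3.4, 2.0]
position: [0.4867, -0.003, 0.0835]
ft_force: [-5.0, -5.1, 2.9]
```

It met a hard stop at about the shut position. I'll back away and check.

```bash
python3 -m pendant '[[[0,5,0],0],[[0,20,0],0],[[0,20,-10],0],[[0,10,-50],0],[[40,0,-50],0],[[40,0,-30],0],[[50,0,0],0],[[50,0,0],0]]'|grep -E 'time|pos|force'; python3 -m pendant '[[[50,10,0],0],[[50,10,0],0],[[50,10,0],0],[[50,10,0],0],[[50,10,0],0],[[0,0,0],0]]'|grep -E 'time|pos|force';python3 - <<'E'
from h import *
from rig import camera
import cv2
o=np.load("est.npz")["o"]
b=camera("scene")["pixels"][155:305,265:425];a=camera("top")["pixels"][180:280,240:400]
a=cv2.resize(a,(800,500),interpolation=3)
cv2.imwrite("pics/p7.png",a)
q=lambda p:(proj("top",T(o,p))[0]+.5-[240,180])*5
for sx in(1,-1):
  for sy in(1,-1):print(sx,sy,q((sx*.075,sy*.11,.111)).round(),"peg",q((sx*.05,sy*.08,.102)).round())
for an in(0,.06,.15):print("lip",an,[q((-.071-.069*np.sin(an)-.013*np.cos(an),y,.008+.072*np.cos(an)-.013*np.sin(an))).round() for y in(.045,-.045)])
E
```

```text
time: 12.42
position: [0.5036, -0.1906, 0.2234]
ft_force: [0.7, -0.3, 0.2]
time: 13.18
position: [0.5468, -0.4446, 0.2217]
ft_force: [-0.6, 0.3, -0.0]
1 1 [ 67. 221.] peg [144. 258.]
1 -1 [514.  99.] peg [468. 169.]
-1 1 [147. 527.] peg [198. 460.]
-1 -1 [605. 397.] peg [527. 367.]
lip 0 [array([292., 514.]), array([474., 462.])]
lip 0.06 [array([294., 523.]), array([477., 471.])]
lip 0.15 [array([298., 535.]), array([480., 484.])]
```

View pics/p7.png

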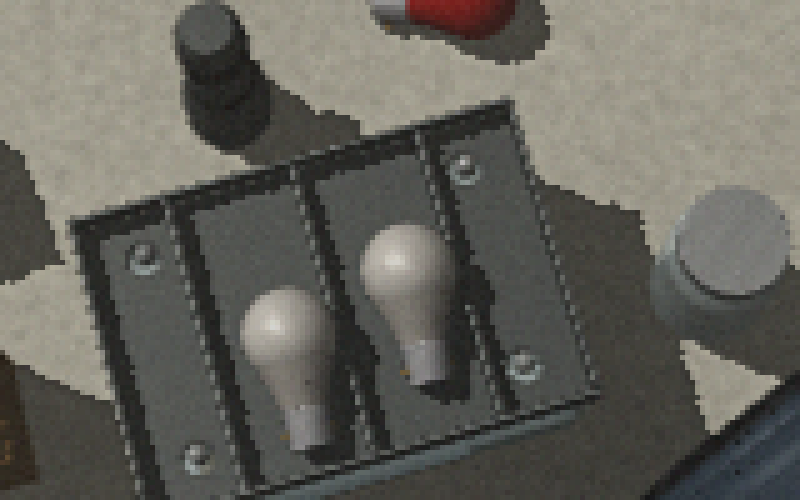

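All four pegs stand in their holes within a few enlarged pixels of the prediction. The lip's front edge near (475,458) matches the shut prediction (474,462), and the hand is clear. I'm handing it in.

```bash
python3 -c "
from rig import order
print(order.hand_in())"
```

```text
the job is handed in; nothing more can be done
None
```

The tray is seated flat on all four pegs with both bulbs still in it, the bin is shut, and the job is handed in at about 13 s of robot time. The hand-in gives no verdict.

- **Tray:** I gripped its empty +y end wall, turned it about 6.5° clockwise and slid it about 17 mm. It then went down 12 mm to the deck with about 2 N or less of contact, and I released it.
- **Bin:** I pushed the lip with the closed fingers until it met a firm stop. The last reading was about 7 N, with the finger at the position expected for a shut bin.
- **Last checks:** In the final top picture all four pegs stand in their holes and the lip edge is within about 4 enlarged pixels (1 camera pixel) of its shut position. The jar and torch stood where they were. The front edge of that view was partly cropped, so the bin was checked from the right half of the lip and the stop force.
- **Not checked closely:** I saw the cartons and the tape unmoved in earlier pictures but did not re-measure them. I also did not look at the tester and plug again after the start; on the way out the hand was about 0.22 m up.
- **Disagreement:** In the first tray fit, two corners were about 2 pixels off, probably my reading of the corners or a slight tilt. It caused no trouble.

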